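Lay the straightedge against the display unit's edge

ROBOT

A 6-joint arm with a two-finger parallel gripper is mounted at the origin on the work surface. World frame = base frame: x ahead of the robot, y to its left, z up, the work surface at z = 0. Lengths are in m, angles in degrees, forces in N, time in s.
With the tool pointing down it reaches from about 0.375 to 0.9 m from the base axis. Payload 3.1 kg.
Tool frame: the origin (TCP) lies midway between the tips of the shut fingers; the grasp point (between the pads) lies 19 mm behind it; z points along the fingers, y is the line along which they close (so a half turn about z gives the same grasp; the last joint's range is limited). The gripper opens to 87 mm and grips with 3 to 60 N. Pads are 19 mm wide; open, the fingers measure 117 mm over their backs; the gripper's body (75 mm by 190 mm) begins 51 mm behind the grasp point.
Start: joints at [57.554, 30.224, 82.088, -0, 67.689, -10.227], TCP at [0.236, 0.579, 0.223] pointing down, gripper open.
Joint ranges: [-176.69, 176.69], [-43.24, 126.21], [12.49, 139.97], [-82, 262], [0, 151.66], [-163.58, 163.58]. Speed limits (degrees/s): [159.86, 159.86, 180, 180, 180, 180].

INTERFACE

Orientations are given as a 3x3 rotation matrix whose columns are the frame's x, y, z axes.
In Python, from rig import read_state, capture, camera_info, hand_in gives the robot as it stands.
- The arm moves only by the tool drive_tool, never from a script. Its argument "motion" is a list of rows, each a list of 2 entries, a list of its own where there are three numbers: the shift along the tool's x, y, z in mm, then the turn, a rotation vector about the tool's x, y, z in rad. A call has 1 to 5 rows; each row shifts and turns the commanded pose from where the row before left it, along the tool's axes as they then stand; what a row does not reach is not made up. A row lasts 1/10 s, in which the tool goes at most 50 mm and 8.59 degrees, less where a joint would pass 70% of its speed; a pose out of reach is approached as far as the arm can. A call is refused whole if a number of a shift passes 50 or a number of a turn 0.15, either way. A call with a gripper value outside its range is refused whole. "gripper" is the opening, from 0 (shut) to 1 (fully open), set as the call begins (left out, the last holds). The fingers move at their own pace and stop on an object; the grip force is fixed at half the most. Time passes only in rows, so rows that do not move let the fingers close. It gives the time, the measured TCP pose, the force, the opening and the grip force at its end, in the units of the state.
- read_state(): the state, without advancing time (a new reading comes with each control period).
- capture(name): name is "side" or "top"; returns the picture (420x560x3 uint8, red, green, blue); there is no depth.
- camera_info(name): a dict with "fovy" (degrees; the focal length in pixels is half the picture's height over the tangent of half this angle, whatever the lens; pixels are square), "cx", "cy" (the principal point, pixels), "k1" (the pictures are not rectified: a ray, as slopes to the right and down, at radius r is drawn at 1 + k1 r^2 times it, then the intrinsics apply), "xyz" and "orientation" of the camera in the world. Camera axes: x right, y down, z forward; pixel columns grow to the right and rows downward; lengths in m; the calibration is good to about 2 mm. A picture is of the moment at which its call begins. camera_info takes no time and is no camera call.
- hand_in(): hands the job in; it is judged then, once.
The state is a dict: "time_s": time; "joint_positions": joint angles; "qvel": joint speeds; "tau": joint torques, N m; "position": TCP position; "tcp_rot": TCP orientation; "force": force on the tool from outside, world axes, zero at the start; "moment": the same for the moment, N m; "opening": opening from 0.0 (shut) to 1.0 (fully open); "grasp_force": force on a finger pad.
Only numpy, scipy, OpenCV 4.12 (cv2) and the standard library are available. Lean on these libraries where they do the work, as an engineer would, in place of code of your own. Each camera call takes 0.05 s, during which the arm holds its last target. There are 200 camera calls.

TASK

The display unit is clamped to the inspection bench so that its edge can be checked for bowing. Lay the aluminium straightedge flat on the bench with one long edge flush along the whole of the unit's free long side (the side nearest the robot, next to the row of round buttons), centred on that side, and let go of it. Leave the other things on the bench where they are.

Things in the scene. Friction and masses are not known exactly. Their poses are not given: they have to be found in the camera images.
- straightedge: Loose aluminium straightedge, 0.2 to 0.4 kg, symmetric: flat bar 50 mm wide (own x), 180 mm long (own y), 12 mm thick, with an upright black grip rib along the middle of its top, 16 mm wide (x), 80 mm long (y), 12 to 52 mm above the underside. Origin: centre of the underside, z up. Starts flat on the bench, left or right of the display unit. Either long edge will do.
- display_unit: Black display unit, screen up, fixed to the bench: box 105 mm (own x) by 160 mm (own y), 22 mm high. Origin: centre of the underside, z up. Steel clamp blocks, 34 mm high, hold its short ends (own x 5 to 45 mm, y out to 102 mm) and its back (x out to 72.5 mm). With the straightedge flush, its origin is at own x = -77.5 mm, y = 0, the two y axes parallel either way round.
- free_side (a point): Foot of the middle of the unit's free long side, an upright plane face 160 mm long and 22 mm high, at the unit's own x = -52.5 mm. It faces the robot (own -x points out of it, turned up to 0.4 rad); the row of five round buttons on top runs beside it. Nothing stands in front of it.
- phone: bystander: white phone with a dark screen, 72 x 150 x 8 mm, nearer the robot than the task; origin centre of underside
- marker: bystander: grey marker pen with a black cap, 140 mm long, 17 mm high, nearer the robot; origin near its middle, underside
- adapter: bystander: black power adapter, 75 x 36 x 28 mm, between the straightedge and the display unit; origin centre of underside
- mouse: bystander: white computer mouse, 105 x 60 x 35 mm, far left; origin centre of underside
- tape: bystander: yellow roll of tape lying flat, 100 mm across, 45 mm high, far right; origin centre of underside
- square: bystander: small steel try square, stock 80 mm, blade 90 mm, 16 mm high, at the back middle; origin centre of the stock's underside
There are look-alikes about, which are no part of the job. Of the things shaped like the straightedge, the aluminium one is meant.

How it is judged (in metres and radians):
At the end, for the whole second after the job is handed in: The straightedge lies flat on the bench (underside within 3 mm of it, tilt under 0.03 rad), at rest and released, its long edge against the unit's free long side: gap at the middle at most 2.5 mm, parallel within 0.022 rad, centred along the side within 20 mm (x of straightedge in the frame of display_unit between -0.08 and -0.0755 m and y of straightedge in the frame of display_unit between -0.02 and 0.02 m and z of straightedge in the frame of display_unit below 0.003 m and angle between the y axis of straightedge and the y axis of display_unit, either way round below 0.022 rad and angle between straightedge's own z axis and vertical below 0.03 rad and linear speed of straightedge below 0.01 m/s); the robot touches nothing.
It fails at once if a bystander is moved more than 30 mm (distance of any of phone, marker, adapter, mouse, tape, square from where it was at the start of the episode above 0.03 m).
It also fails if it takes over 54 s, if anything falls off the work surface, if the arm or the gripper's body presses on something with over 40 N, if the wrist force passes 120 N, or if a joint passes its speed limit or range.

## Working session

There is one attempt and no reset: what is moved stays moved. The work goes in short steps, Python scripts to look and compute and a tool call to move; the robot and the scene stay as the last step left them, time stands still between calls to the robot, and variables do not carry over. Pictures are saved under pics/ and viewed, at most 10 in all, crops included, and the job is handed in when it is done.

Besides the shell and the picture viewer there is one more tool, called after "Emit:" by a JSON object that holds its "method" and its "body", one argument or row to a line. drive_tool: Moves the arm, as the interface text tells. Its arguments: {"type":"object","properties":{"motion":{"type":"array","items":{"type":"array"}},"gripper":{"type":"number"}},"required":["motion"]}

```bash
mkdir -p pics; cat > h.py <<'E'
import numpy as np, cv2
from rig import *
def K(n):
    c=camera_info(n); f=210/np.tan(np.radians(c['fovy'])/2)
    return c,np.array([[f,0,c['cx']],[0,f,c['cy']],[0,0,1]]),np.array([c['k1'],0,0,0,0.])
def w(n,px,z):
    c,k,_=K(n);R=np.array(c['orientation']);o=np.array(c['xyz']);out=[]
    for (u,v),zz in zip(px,np.broadcast_to(z,len(px))):
        d=np.array([(u-k[0,2])/k[0,0],(v-k[1,2])/k[1,1]]);s=d.copy()
        for _ in range(30): s=d/(1+c['k1']*(s@s))
        r=R@np.r_[s,1]; out.append(o+r*(zz-o[2])/r[2])
    return np.array(out)
E
python3 - <<'E'
from h import *
for n in('top','side'):
    i=capture(n);cv2.imwrite(f'pics/{n}0.png',i[:,:,::-1]);print(camera_info(n))
print(read_state())
E
```

```text
{'fovy': 52.23795755660068, 'cx': 272.6089513534958, 'cy': 210.73591508827656, 'k1': -0.06523987770849181, 'xyz': array([4.01251425e-01, 1.64672589e-05, 1.43298672e+00]), 'orientation': array([[-0.02875213, -0.99482932,  0.09740601],
       [-0.99957462,  0.02909139,  0.00206421],
       [-0.00488721, -0.09730523, -0.99524259]])}
{'fovy': 55.77957267060377, 'cx': 280.25957672902143, 'cy': 205.9042227796923, 'k1': 0.014010490379638932, 'xyz': array([-0.04392291, -0.63827284,  0.76103541]), 'orientation': array([[ 0.71588987, -0.4558566 ,  0.52886335],
       [-0.69819325, -0.46165716,  0.5471735 ],
       [-0.0052791 , -0.76096479, -0.6487717 ]])}
{'time_s': 0.1, 'joint_positions': array([ 5.75519856e+01,  3.02729869e+01,  8.21504847e+01,  9.49043293e-04,
        6.76902478e+01, -1.02263539e+01]), 'qvel': array([ 0.00176782, -0.02804935, -0.31200966,  0.00590745, -0.0757708 ,
        0.0168574 ]), 'tau': array([-3.35271106e-04, -4.40984702e+01, -1.77150357e+01,  6.34817686e-02,
        5.34209528e-02, -2.88836236e-05]), 'position': array([0.23595964, 0.57801719, 0.2216685 ]), 'tcp_rot': array([[-9.25725095e-01,  3.78195566e-01, -1.07783309e-03],
       [ 3.78196923e-01,  9.25723668e-01, -1.66669022e-03],
       [ 3.67440748e-04, -1.95053012e-03, -9.99998030e-01]]), 'force': array([0.28673793, 0.26581263, 0.09462577]), 'moment': array([ 0.00932194, -0.01124872, -0.02147826]), 'grasp_force': 0.0, 'opening': 0.9952096926015195}
```

View pics/top0.png

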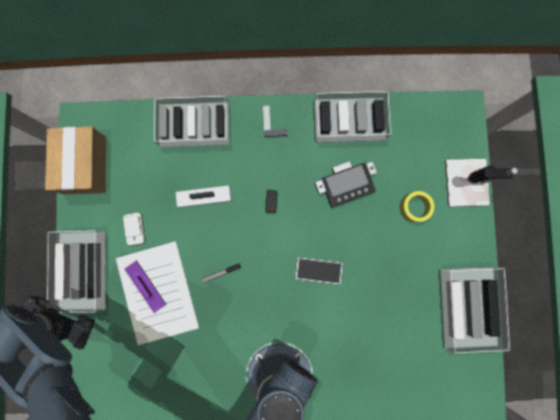

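View pics/side0.png

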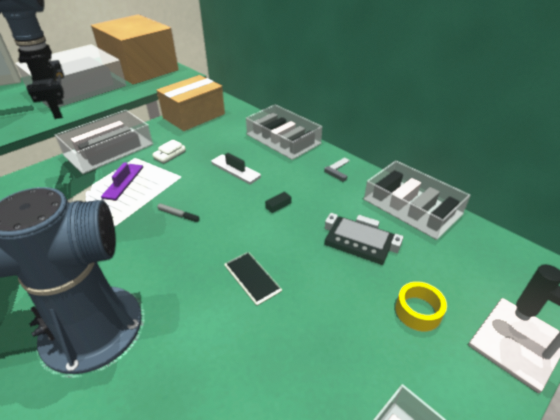

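The top view shows the aluminium straightedge near (203,196) with its black rib, the display unit near (348,186) with its buttons on the lower (robot) side, and the adapter at (271,201). The purple bar at (145,286) is the look-alike. I'll enlarge both parts.

```bash
python3 - <<'E'
from h import *
i=np.mean([capture('top').astype(float) for _ in range(4)],0).astype(np.uint8)[:,:,::-1]
a=cv2.resize(i[170:220,167:243],None,fx=10,fy=6*10/6,interpolation=cv2.INTER_CUBIC)[:,:760]
b=cv2.resize(i[155:213,310:386],None,fx=10,fy=10,interpolation=cv2.INTER_CUBIC)
cv2.imwrite('pics/a.png',a);cv2.imwrite('pics/b.png',b)
E
```

```text
(no output)
```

View pics/a.png

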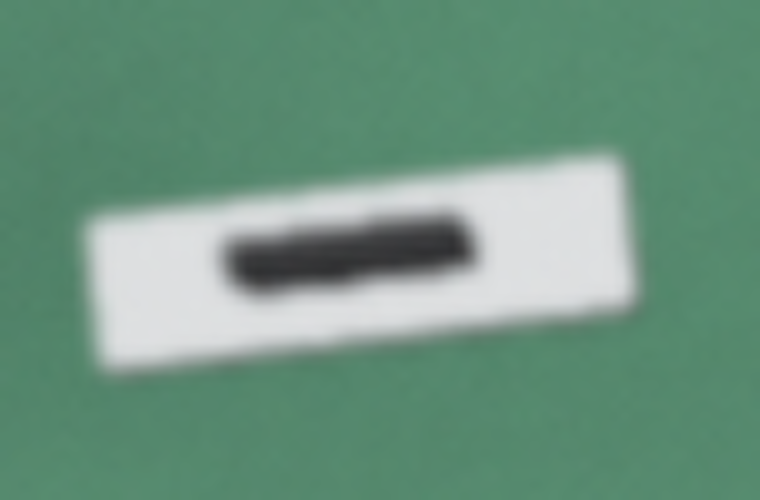

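View pics/b.png

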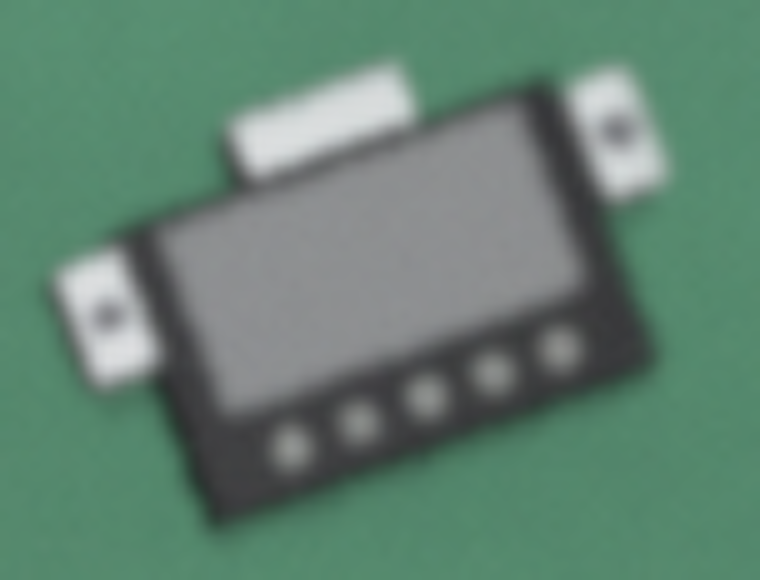

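The crops give the straightedge's top corners at (85,217), (620,152), (637,302) and (100,370). The unit's front corners are at (213,522) and (655,360), and its clamps and five buttons are clear. Next I fit poses.

```bash
cat >> h.py <<'E'
from scipy.optimize import least_squares
def proj(n,P):
    c,k,d=K(n);R=np.array(c['orientation']).T
    return cv2.projectPoints(np.asarray(P,float),cv2.Rodrigues(R)[0],-R@np.array(c['xyz']),k,d)[0][:,0]
def fit(n,local,px,x0):
    L=np.array(local,float);px=np.array(px,float)
    def W(p):
        c,s=np.cos(p[2]),np.sin(p[2]);return np.c_[p[0]+c*L[:,0]-s*L[:,1],p[1]+s*L[:,0]+c*L[:,1],L[:,2]]
    r=least_squares(lambda p:(proj(n,W(p))-px).ravel(),x0);return r.x,r.fun.reshape(-1,2)
E
python3 - <<'E'
from h import *
np.set_printoptions(precision=4,suppress=True)
cr=lambda q,ox,oy:(np.array(q)+.5)/10-.5+[ox,oy]
s=cr([(85,217),(620,152),(637,302),(100,370)],167,170)
W=w('top',s,.012);print(W,[np.linalg.norm(W[i]-W[i-3]) for i in range(4)])
print(fit('top',[(.025,.09,.012),(.025,-.09,.012),(-.025,-.09,.012),(-.025,.09,.012)],s,[.55,.25,0]))
# unit: front foot corners z=0, clamp outer corners (x 5..45,y102,z34), back clamp
u=cr([(213,525),(657,362),(48,275),(98,390),(628,68),(668,182)],310,155)
print(fit('top',[(-.0525,.08,0),(-.0525,-.08,0),(.045,.102,.034),(.005,.102,.034),(.045,-.102,.034),(.005,-.102,.034)],u,[.6,-.25,.3]))
E
```

```text
[[0.6158 0.3291 0.012 ]
 [0.6323 0.1483 0.012 ]
 [0.5814 0.1436 0.012 ]
 [0.5638 0.3244 0.012 ]] [np.float64(0.181553233855133), np.float64(0.051137022110088436), np.float64(0.1816516311608022), np.float64(0.05215168117483106)]
(array([0.5983, 0.2364, 0.094 ]), array([[ 0.2501,  0.2906],
       [-0.2196,  0.199 ],
       [-0.2506, -0.1354],
       [ 0.2243, -0.3448]]))
(array([ 0.6201, -0.2512,  0.3274]), array([[-0.2433,  1.0674],
       [-0.6919,  0.9611],
       [ 0.7407, -0.1797],
       [ 0.0857, -0.4402],
       [-0.1875, -0.5378],
       [ 0.2747, -0.8409]]))
```

Emit:
{"method": "drive_tool", "body": {
  "motion": [
    [[0,0,0],[0,0,0.14]],
    [[0,0,0],[0,0,0.14]],
    [[0,0,0],[0,0,0.14]],
    [[0,0,0],[0,0,0.14]],
    [[0,0,0],[0,0,0.14]]
  ],
  "gripper": 1
}}

```text
time_s: 0.8
position: [0.2362, 0.5785, 0.2225]
tcp_rot: [[-0.459, 0.888, -0.0], [0.888, 0.459, -0.0], [-0.0, -0.0, -1.0]]
force: [-0.9, 0.1, 0.6]
opening: 1.001
grasp_force: 0.0
```

Emit:
{"method": "drive_tool", "body": {
  "motion": [
    [[0,0,0],[0,0,0.14]],
    [[0,0,0],[0,0,0.14]],
    [[0,0,0],[0,0,0.109]],
    [[-25,22,5],[0,0,0]],
    [[-25,22,5],[0,0,0]]
  ]
}}

```text
time_s: 1.3
position: [0.2847, 0.533, 0.2125]
tcp_rot: [[-0.096, 0.995, 0.001], [0.995, 0.096, 0.001], [0.0, 0.001, -1.0]]
force: [0.3, 0.9, -0.6]
opening: 1.0
grasp_force: 0.0
```

Emit:
{"method": "drive_tool", "body": {
  "motion": [
    [[-25,22,5],[0,0,0]],
    [[-25,22,5],[0,0,0]],
    [[-25,22,5],[0,0,0]],
    [[-25,22,5],[0,0,0]],
    [[-25,22,5],[0,0,0]]
  ]
}}

```text
time_s: 1.8
position: [0.407, 0.4179, 0.1874]
tcp_rot: [[-0.094, 0.996, 0.0], [0.996, 0.094, 0.0], [0.0, 0.0, -1.0]]
force: [0.7, 1.0, 0.4]
opening: 0.999
grasp_force: 0.0
```

Emit:
{"method": "drive_tool", "body": {
  "motion": [
    [[-25,22,5],[0,0,0]],
    [[-25,22,5],[0,0,0]],
    [[-25,22,5],[0,0,0]],
    [[-25,22,5],[0,0,0]],
    [[-25,22,5],[0,0,0]]
  ]
}}

```text
time_s: 2.3
position: [0.5282, 0.3037, 0.1623]
tcp_rot: [[-0.094, 0.996, 0.0], [0.996, 0.094, 0.0], [0.0, 0.0, -1.0]]
force: [-0.8, 0.4, 1.1]
opening: 1.001
grasp_force: 0.0
```

Emit:
{"method": "drive_tool", "body": {
  "motion": [
    [[-25,22,5],[0,0,0]],
    [[-25,22,5],[0,0,0]],
    [[-25,22,5],[0,0,0]],
    [[0,0,0],[0,0,0]],
    [[0,0,0],[0,0,0]]
  ]
}}

```text
time_s: 2.8
position: [0.6001, 0.2355, 0.1471]
tcp_rot: [[-0.092, 0.996, -0.001], [0.996, 0.092, 0.0], [0.0, -0.001, -1.0]]
force: [-0.9, 0.3, -0.8]
opening: 0.996
grasp_force: 0.0
```

Emit:
{"method": "drive_tool", "body": {
  "motion": [
    [[0,0,25],[0,0,0]],
    [[0,0,30],[0,0,0]],
    [[0,0,30],[0,0,0]],
    [[0,0,20],[0,0,0]],
    [[0,0,14],[0,0,0]]
  ]
}}

```text
time_s: 3.3
position: [0.598, 0.2373, 0.0271]
tcp_rot: [[-0.096, 0.995, -0.003], [0.995, 0.096, -0.0], [-0.0, -0.003, -1.0]]
force: [0.1, 0.5, -0.0]
opening: 0.995
grasp_force: 0.0
```

Emit:
{"method": "drive_tool", "body": {
  "motion": [
    [[0,-1,0],[0,0,0]],
    [[0,0,0],[0,0,0]],
    [[0,0,0],[0,0,0]],
    [[0,0,0],[0,0,0]],
    [[0,0,0],[0,0,0]]
  ],
  "gripper": 0.35
}}

```text
time_s: 3.8
position: [0.5997, 0.2362, 0.0296]
tcp_rot: [[-0.094, 0.996, 0.002], [0.996, 0.094, 0.0], [0.0, 0.002, -1.0]]
force: [-0.1, 0.2, -0.9]
opening: 0.634
grasp_force: 0.0
```

Emit:
{"method": "drive_tool", "body": {
  "motion": [
    [[0,0,0],[0,0,0]],
    [[0,0,0],[0,0,0]],
    [[0,0,0],[0,0,0]],
    [[0,0,0],[0,0,0]],
    [[0,0,0],[0,0,0]]
  ],
  "gripper": 0
}}

```text
time_s: 4.3
position: [0.5988, 0.2361, 0.0284]
tcp_rot: [[-0.094, 0.996, -0.001], [0.996, 0.094, -0.0], [-0.0, -0.001, -1.0]]
force: [-2.3, -0.0, -0.8]
opening: 0.184
grasp_force: 30.0
```

Emit:
{"method": "drive_tool", "body": {
  "motion": [
    [[0,0,-20],[0,0,0]],
    [[0,0,-30],[0,0,0]],
    [[0,0,-30],[0,0,0]],
    [[0,0,0],[0,0,0]],
    [[0,0,0],[0,0,0]]
  ]
}}

```text
time_s: 4.8
position: [0.5986, 0.236, 0.1082]
tcp_rot: [[-0.094, 0.996, -0.0], [0.996, 0.094, -0.0], [-0.0, -0.0, -1.0]]
force: [-0.6, -0.7, -3.3]
opening: 0.182
grasp_force: 30.0
```

```bash
python3 - <<'E'
from h import *
s=read_state();print(s['position'],s['tcp_rot'],s['force'],s['moment'],s['opening'],s['grasp_force'])
print(fit.__name__, K('side')[1][0,0])
i=capture('side')[:,:,::-1];cv2.imwrite('pics/s1.png',cv2.resize(i[110:280,200:420],None,fx=3.5,fy=3.5,interpolation=cv2.INTER_CUBIC))
E
```

```text
[0.59864542 0.23603839 0.10819491] [[-9.39261164e-02  9.95579106e-01 -3.57168166e-04]
 [ 9.95579166e-01  9.39260760e-02 -1.28332420e-04]
 [-9.42176720e-05 -3.67642951e-04 -9.99999928e-01]] [-0.59358755 -0.69608828 -3.26205023] [-0.09791259  0.07085903  0.01343199] 0.18224539801577158 29.99879369046539
fit 396.79200810978597
```

View pics/s1.png

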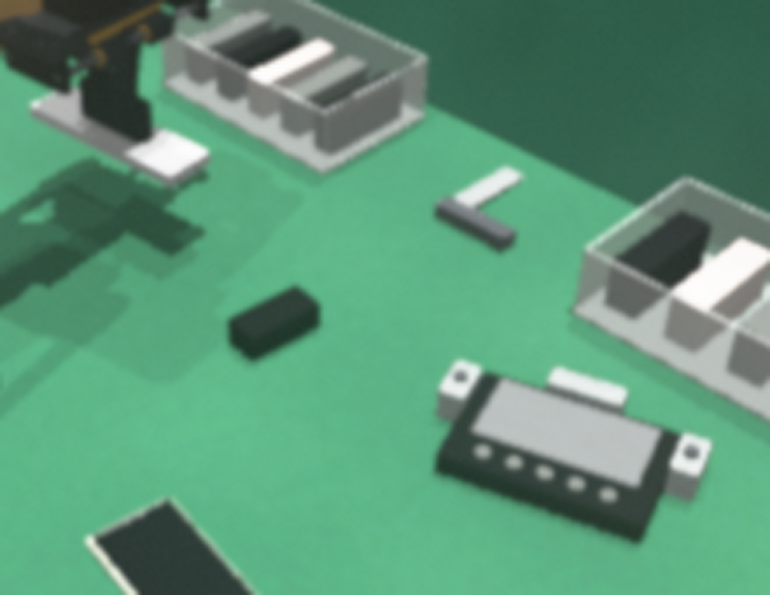

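The straightedge is lifted and level in the grip. In the crop, the unit's front foot corners are at (437,471) and (641,543). I'll refine the unit's pose from both views.

```bash
python3 - <<'E'
from h import *
np.set_printoptions(precision=4,suppress=True)
cs=lambda q:(np.array(q)+.5)/3.5-.5+[200,110]
cr=lambda q,ox,oy:(np.array(q)+.5)/10-.5+[ox,oy]
for n,W in(('side',w('side',cs([(437,471),(641,543)]),0)),('top0',w('top',cr([(213,525),(657,362)],310,155),0)),('top22',w('top',cr([(213,525),(657,362)],310,155),.022))):
    d=W[0]-W[1];a=np.arctan2(-d[0],d[1]);m=W.mean(0);print(n,np.linalg.norm(d),a,'mid',m,'origin',m[:2]+.0525*np.array([np.cos(a),np.sin(a)]))
c=cr([(108,318),(618,130)],310,155) # clamp screws
W=w('top',c,.034);d=W[0]-W[1];print(W,np.linalg.norm(d),np.arctan2(-d[0],d[1]))
# buttons (row angle)
b=cr([(291,448),(360,423),(427,398),(494,373),(561,350)],310,155);W=w('top',b,.023);d=W[0]-W[4];print('btn',W[2],np.arctan2(-d[0],d[1]))
E
```

```text
side 0.157547285449298 0.3225129514596931 mid [ 0.5756 -0.2657  0.    ] origin [ 0.6254 -0.2491]
top0 0.16136082677804103 0.3221278290193501 mid [ 0.5738 -0.2699  0.    ] origin [ 0.6236 -0.2533]
top22 0.1588835266399717 0.3221278290193504 mid [ 0.5711 -0.2657  0.022 ] origin [ 0.6209 -0.2491]
[[ 0.6144 -0.157   0.034 ]
 [ 0.6728 -0.3294  0.034 ]] 0.18201683509043196 0.3263429844028561
btn [ 0.5862 -0.2633  0.023 ] 0.31904731426249056
```

Emit:
{"method": "drive_tool", "body": {
  "motion": [
    [[0,0,0],[0,0,-0.05]],
    [[0,0,0],[0,0,-0.09]],
    [[0,0,0],[0,0,-0.0885]],
    [[-15,-7,0],[0,0,0]],
    [[-30,-15,0],[0,0,0]]
  ]
}}

```text
time_s: 5.35
position: [0.5914, 0.187, 0.1066]
tcp_rot: [[-0.318, 0.948, -0.002], [0.948, 0.318, -0.0], [0.001, -0.002, -1.0]]
force: [1.3, -1.3, -2.6]
opening: 0.183
grasp_force: 30.0
```

Emit:
{"method": "drive_tool", "body": {
  "motion": [
    [[-32,-16,0],[0,0,0]],
    [[-32,-16,0],[0,0,0]],
    [[-32,-16,0],[0,0,0]],
    [[-32,-16,0],[0,0,0]],
    [[-32,-16,0],[0,0,0]]
  ]
}}

```text
time_s: 5.85
position: [0.5653, 0.0072, 0.1072]
tcp_rot: [[-0.315, 0.949, -0.003], [0.949, 0.315, 0.0], [0.001, -0.003, -1.0]]
force: [0.1, -0.5, -2.6]
opening: 0.181
grasp_force: 30.0
```

Emit:
{"method": "drive_tool", "body": {
  "motion": [
    [[-32,-16,0],[0,0,0]],
    [[-32,-16,0],[0,0,0]],
    [[-32,-16,0],[0,0,0]],
    [[-32,-16,0],[0,0,0]],
    [[-32,-16,0],[0,0,0]]
  ]
}}

```text
time_s: 6.35
position: [0.54, -0.1695, 0.1072]
tcp_rot: [[-0.315, 0.949, -0.003], [0.949, 0.315, 0.001], [0.002, -0.003, -1.0]]
force: [1.5, -0.1, -3.0]
opening: 0.182
grasp_force: 30.0
```

Emit:
{"method": "drive_tool", "body": {
  "motion": [
    [[-32,-16,0],[0,0,0]],
    [[-32,-16,0],[0,0,0]],
    [[-25,-11,0],[0,0,0]],
    [[-16,-7,0],[0,0,0]],
    [[0,0,0],[0,0,0]]
  ]
}}

```text
time_s: 6.85
position: [0.527, -0.2859, 0.1077]
tcp_rot: [[-0.313, 0.95, -0.0], [0.95, 0.313, -0.0], [-0.0, -0.001, -1.0]]
force: [0.3, -0.2, -2.5]
opening: 0.18
grasp_force: 30.0
```

Emit:
{"method": "drive_tool", "body": {
  "motion": [
    [[0,0,20],[0,0,0]],
    [[0,0,25],[0,0,0]],
    [[0,0,20],[0,0,0]],
    [[0,0,12],[0,0,0]],
    [[0,0,0],[0,0,0]]
  ]
}}

```text
time_s: 7.35
position: [0.5271, -0.2814, 0.03]
tcp_rot: [[-0.317, 0.948, -0.003], [0.948, 0.317, 0.003], [0.003, -0.002, -1.0]]
force: [-0.2, 0.5, -2.5]
opening: 0.179
grasp_force: 30.0
```

```bash
python3 - <<'E'
from h import *
s=read_state();print(s['position'],s['tcp_rot'],s['force'])
i=np.mean([capture('top').astype(float) for _ in range(4)],0)[:,:,::-1]
cv2.imwrite('pics/t2.png',cv2.resize(i[155:229,305:385],None,fx=8,fy=8,interpolation=cv2.INTER_CUBIC))
i=np.mean([capture('side').astype(float) for _ in range(4)],0)[:,:,::-1]
cv2.imwrite('pics/s2.png',cv2.resize(i[180:290,290:420],None,fx=5.4,fy=5.4,interpolation=cv2.INTER_CUBIC))
E
```

```text
[ 0.52708498 -0.28141654  0.03004104] [[-0.31745032  0.94827061 -0.0028525 ]
 [ 0.94826892  0.31745757  0.00259792]
 [ 0.00336907 -0.00188023 -0.99999256]] [-0.20379609  0.45639761 -2.47377578][ WARN:0@2.825] global loadsave.cpp:1063 imwrite_ Unsupported depth image for selected encoder is fallbacked to CV_8U.
```

View pics/t2.png

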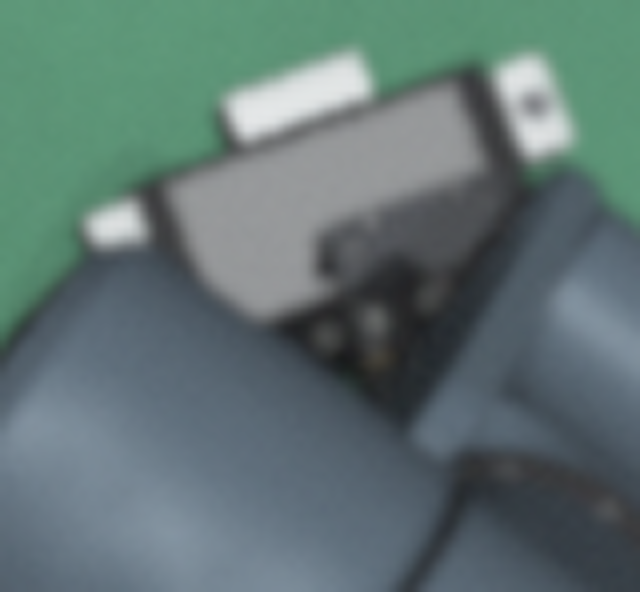

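View pics/s2.png

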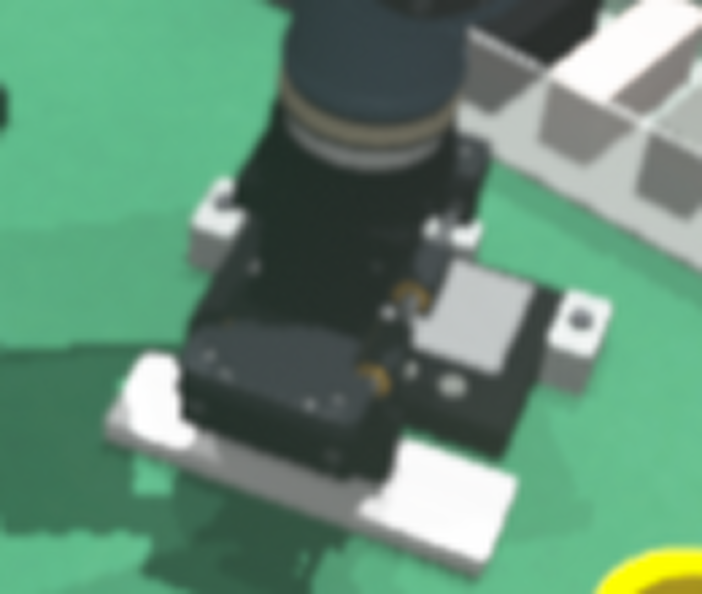

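The top view is hidden by the arm. The side view shows the bar level, parallel to the face and about 25 mm short of it. I'll advance along tool y until it touches.

Emit:
{"method": "drive_tool", "body": {
  "motion": [
    [[0,5,0],[0,0,0]],
    [[0,7,0],[0,0,0]],
    [[0,5,0],[0,0,0]],
    [[0,2,0],[0,0,0]],
    [[0,0,0],[0,0,0]]
  ]
}}

```text
time_s: 8.25
position: [0.5465, -0.2769, 0.0315]
tcp_rot: [[-0.318, 0.948, 0.0], [0.948, 0.318, -0.0], [-0.0, 0.0, -1.0]]
force: [-0.9, -0.0, -2.2]
opening: 0.182
grasp_force: 30.0
```

Emit:
{"method": "drive_tool", "body": {
  "motion": [
    [[0,1,0],[0,0,0]],
    [[0,1,0],[0,0,0]],
    [[0,0,0],[0,0,0]]
  ]
}}

```text
time_s: 8.55
position: [0.5479, -0.2766, 0.0315]
tcp_rot: [[-0.317, 0.948, -0.0], [0.948, 0.317, 0.0], [0.0, -0.0, -1.0]]
force: [0.3, -0.9, -3.1]
opening: 0.184
grasp_force: 30.0
```

Emit:
{"method": "drive_tool", "body": {
  "motion": [
    [[0,1,0],[0,0,0]],
    [[0,0,0],[0,0,0]],
    [[0,0,0],[0,0,0]]
  ]
}}

```text
time_s: 8.85
position: [0.5483, -0.2763, 0.0315]
tcp_rot: [[-0.317, 0.948, -0.001], [0.948, 0.317, 0.0], [0.0, -0.001, -1.0]]
force: [-2.2, -1.5, -2.1]
opening: 0.185
grasp_force: 30.0
```

Emit:
{"method": "drive_tool", "body": {
  "motion": [
    [[0,1,0],[0,0,0]],
    [[0,0,0],[0,0,0]],
    [[0,0,0],[0,0,0]]
  ]
}}

```text
time_s: 9.15
position: [0.5484, -0.2763, 0.0316]
tcp_rot: [[-0.317, 0.948, -0.003], [0.948, 0.317, -0.0], [0.001, -0.003, -1.0]]
force: [-4.8, -2.2, -0.2]
opening: 0.178
grasp_force: 30.0
```

Emit:
{"method": "drive_tool", "body": {
  "motion": [
    [[0,1,0],[0,0,0]],
    [[0,0,0],[0,0,0]],
    [[0,0,0],[0,0,0]]
  ]
}}

```text
time_s: 9.45
position: [0.5484, -0.2763, 0.0316]
tcp_rot: [[-0.318, 0.948, -0.005], [0.948, 0.318, -0.0], [0.001, -0.004, -1.0]]
force: [-7.0, -3.6, -0.2]
opening: 0.182
grasp_force: 30.0
```

```bash
python3 -c "
from rig import *
s=read_state();print(s['position'],s['tcp_rot'],s['force'],s['moment'])"
```

```text
[ 0.54841394 -0.27627656  0.03161252] [[-3.17774446e-01  9.48155451e-01 -4.54328197e-03]
 [ 9.48165513e-01  3.17776837e-01 -2.04876475e-04]
 [ 1.24949503e-03 -4.37288778e-03 -9.99989658e-01]] [-6.96516405 -3.6255857  -0.24980179] [-0.80288627  1.37804735 -0.10508856]
```

Emit:
{"method": "drive_tool", "body": {
  "motion": [
    [[0,0,1],[0,0,0]],
    [[0,0,1],[0,0,0]],
    [[0,0,1],[0,0,0]],
    [[0,-1,0.5],[0,0,0]],
    [[0,0,0],[0,0,0]]
  ]
}}

```text
time_s: 9.95
position: [0.5483, -0.2761, 0.0283]
tcp_rot: [[-0.317, 0.948, -0.003], [0.948, 0.317, 0.0], [0.001, -0.003, -1.0]]
force: [-6.0, -3.0, 0.9]
opening: 0.183
grasp_force: 30.0
```

```bash
python3 -c "
from rig import *
s=read_state();print(s['position'],s['tcp_rot'],s['force'],s['moment'])"
```

```text
[ 0.54830448 -0.27607299  0.02832061] [[-3.17154164e-01  9.48369792e-01 -2.82371916e-03]
 [ 9.48373060e-01  3.17156627e-01  4.60478149e-04]
 [ 1.33226481e-03 -2.53189662e-03 -9.99995907e-01]] [-6.02914409 -3.03008556  0.88797656] [-0.36278494  1.08468417 -0.06650052]
```

Emit:
{"method": "drive_tool", "body": {
  "motion": [
    [[0,0,0.5],[0,0,0]],
    [[0,-0.5,0],[0,0,0]],
    [[0,0,0],[0,0,0]]
  ]
}}

```text
time_s: 10.25
position: [0.5483, -0.2761, 0.0283]
tcp_rot: [[-0.317, 0.948, -0.002], [0.948, 0.317, 0.0], [0.001, -0.002, -1.0]]
force: [-4.7, -2.5, 3.2]
opening: 0.186
grasp_force: 30.0
```

Emit:
{"method": "drive_tool", "body": {
  "motion": [
    [[0,0,0],[0,0,0]],
    [[0,0,0],[0,0,0]],
    [[0,0,0],[0,0,0]],
    [[0,0,0],[0,0,0]],
    [[0,0,0],[0,0,0]]
  ],
  "gripper": 0.33
}}

```text
time_s: 10.75
position: [0.5497, -0.276, 0.0276]
tcp_rot: [[-0.317, 0.948, 0.001], [0.948, 0.317, -0.0], [-0.0, 0.001, -1.0]]
force: [-0.1, 0.8, 0.3]
opening: 0.328
grasp_force: 0.0
```

Emit:
{"method": "drive_tool", "body": {
  "motion": [
    [[0,0,-15],[0,0,0]],
    [[0,0,-25],[0,0,0]],
    [[0,0,-40],[0,0,0]],
    [[0,0,-40],[0,0,0]],
    [[20,0,-20],[0,0,0]]
  ]
}}

```text
time_s: 11.25
position: [0.546, -0.2605, 0.1727]
tcp_rot: [[-0.315, 0.949, 0.009], [0.949, 0.315, -0.007], [-0.009, 0.006, -1.0]]
force: [0.3, -0.1, 0.3]
opening: 0.33
grasp_force: 0.0
```

Emit:
{"method": "drive_tool", "body": {
  "motion": [
    [[35,0,0],[0,0,0]],
    [[35,0,0],[0,0,0]],
    [[35,0,0],[0,0,0]],
    [[35,0,0],[0,0,0]],
    [[35,0,0],[0,0,0]]
  ]
}}

```text
time_s: 11.75
position: [0.4872, -0.0899, 0.1687]
tcp_rot: [[-0.317, 0.949, 0.002], [0.949, 0.317, -0.001], [-0.001, 0.001, -1.0]]
force: [-0.0, -0.1, -0.6]
opening: 0.328
grasp_force: 0.0
```

Emit:
{"method": "drive_tool", "body": {
  "motion": [
    [[35,0,0],[0,0,0]],
    [[35,0,0],[0,0,0]],
    [[35,0,0],[0,0,0]],
    [[20,0,0],[0,0,0]],
    [[0,0,0],[0,0,0]]
  ]
}}

```text
time_s: 12.25
position: [0.4463, 0.0297, 0.1684]
tcp_rot: [[-0.32, 0.947, -0.0], [0.947, 0.32, 0.0], [0.001, -0.0, -1.0]]
force: [0.1, 0.5, -0.3]
opening: 0.328
grasp_force: 0.0
```

```bash
python3 - <<'E'
from h import *
i=np.mean([capture('top').astype(float) for _ in range(4)],0)[:,:,::-1]
a=cv2.resize(i[155:230,305:385],(640,600),interpolation=cv2.INTER_CUBIC)
cv2.imwrite('pics/t3.png',a.clip(0,255).astype(np.uint8))
i=np.mean([capture('side').astype(float) for _ in range(4)],0)[:,:,::-1]
cv2.imwrite('pics/s3.png',cv2.resize(i[190:290,300:420],(720,600),interpolation=cv2.INTER_CUBIC).clip(0,255).astype(np.uint8))
E
```

```text
(no output)
```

View pics/t3.png

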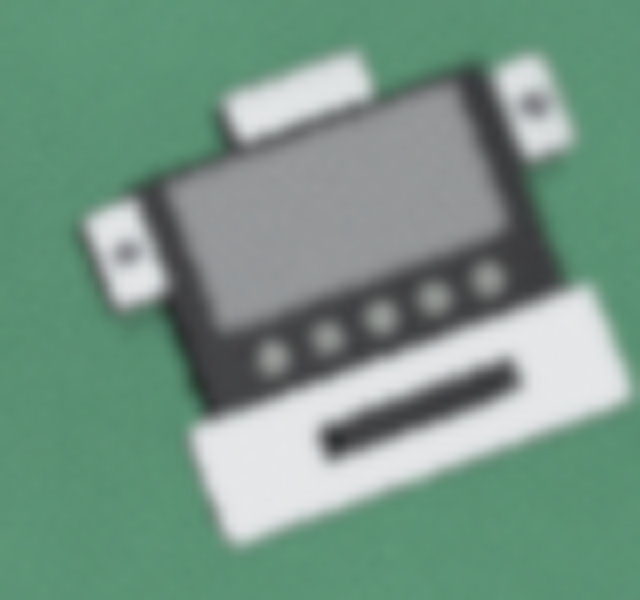

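View pics/s3.png

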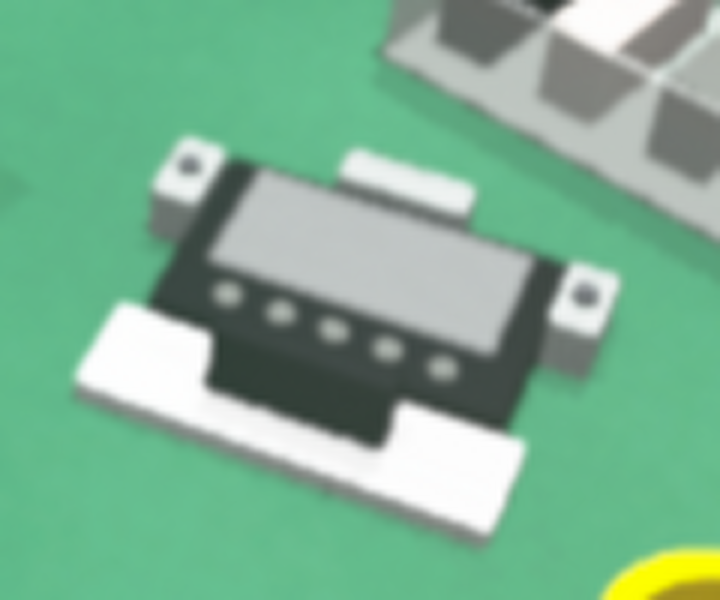

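Both views show the bar lying flat against the button side, released and evenly centred (about 9–10 mm overhang at each end). I'll do one numeric check of parallelism from the edges.

```bash
python3 - <<'E'
from h import *
a=cv2.imread('pics/t3.png',0).astype(float)
def edge(name,p,q,z,sgn,lo=.1,hi=.9):
    pts=[]
    for t in np.linspace(lo,hi,60):
        u=int(round(p[0]+t*(q[0]-p[0])));v=int(round(p[1]+t*(q[1]-p[1])))
        g=np.gradient(a[v-16:v+17,u])*sgn; g=np.clip(g,0,None)**2
        pts.append((u,v-16+(g*np.arange(33)).sum()/g.sum()))
    W=w('top',(np.array(pts)+.5)/8-.5+[305,155],z)[:,:2]
    vx,vy,x,y=cv2.fitLine(W.astype(np.float32),cv2.DIST_HUBER,0,1e-4,1e-4).ravel()
    n=np.array([.948,.317]);print(name,'yaw',round(float(np.arctan(-vx/vy)),4),'pos along n',round(float(W.mean(0)@n),4))
edge('bar near',(240,548),(632,398),.012,-1)
edge('bar far',(215,415),(565,290),.012,1)
edge('screen low',(215,335),(512,228),.022,-1)
edge('screen top',(170,183),(455,85),.022,1)
print(read_state()['qvel'].round(3))
E
```

```text
bar near yaw 0.3199 pos along n 0.4053
bar far yaw 0.3214 pos along n 0.4572
screen low yaw 0.3203 pos along n 0.489
screen top yaw 0.3241 pos along n 0.5542
[ 0.086  0.023  0.26   0.062 -0.006  0.058]
```

The bar and unit are parallel within about 0.004 rad, the bar reached the face by contact, and it is centred. Handing in.

```bash
python3 -c "
from rig import *
print(hand_in())"
```

```text
the job is handed in; nothing more can be done
None
```

The job is handed in (no verdict was returned): the aluminium straightedge lies flat and released against the unit's free side, pushed to contact, parallel to about 0.004 rad and centred to within a few millimetres by camera; I kept clear of the bystanders but did not re-measure them.

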